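# Layer the boards, then unhitch and hold up the packing bar

## Robot

A 6-joint arm with a two-finger parallel gripper is mounted at the origin on the work surface. World frame = base frame: x ahead of the robot, y to its left, z up, the work surface at z = 0. Lengths are in m, angles in degrees, forces in N, time in s.
With the tool pointing down it reaches from about 0.375 to 0.9 m from the base axis. Payload 3.1 kg.
Tool frame: the origin (TCP) lies at the very end of the fingers, on their centre line; the grasp point (between the pads) lies 19 mm behind it; z points along the fingers, y is the line along which they close (so a half turn about z gives the same grasp; the last joint's range is limited). The gripper opens to 87 mm and grips with 3 to 60 N. Pads are 19 mm wide; open, the fingers measure 117 mm over their backs; the gripper's body (75 mm by 190 mm) begins 51 mm behind the grasp point.
Start: joints at [57.725, 30.224, 82.088, -0, 67.689, -10.227], TCP at [0.235, 0.579, 0.223] pointing down, gripper open.
Joint ranges: [-176.69, 176.69], [-43.24, 126.21], [12.49, 139.97], [-82, 262], [0, 151.66], [-163.58, 163.58]. Speed limits (degrees/s): [159.86, 159.86, 180, 180, 180, 180].

## Interface

Orientations are given as a 3x3 rotation matrix whose columns are the frame's x, y, z axes.
In Python, from rig import * gives the robot as it stands.
- The arm moves only by the tool jog_arm, never from a script. Its arguments are lists of equal length, an entry for each row: "delta_pos": the shift along the world's x, y, z in cm, a list of three; "turn": the turn about the world's z in degrees; "grip": the closure, from 0 (fully open) to 1 (shut). In form: {"delta_pos": [[x, y, z], ...], "turn": [turn, ...], "grip": [grip, ...]}. A call has 1 to 12 rows; each row is the pose to reach, as a shift and turn from the pose commanded when the call began; what a row does not reach only later rows make up. A row lasts 1/8 s, in which the tool goes at most 62.5 mm and 10.7 degrees, less where a joint would pass 70% of its speed; a pose out of reach is approached as far as the arm can. A call with a gripper value outside its range is refused whole. The fingers move at their own pace and stop on an object; the grip force is fixed at half the most. Time passes only in rows, so rows that repeat a pose let the fingers close. It gives the time, the measured TCP pose, the force, the opening and the grip force at its end, in the units of the state.
- read_state(): the state, without advancing time (a new reading comes with each control period).
- capture(name): name is "side" or "top" or "wrist"; returns a dict with "color" (420x560x3 uint8, blue, green, red), "fovy" (degrees; the focal length in pixels is half the picture's height over the tangent of half this angle, whatever the lens; pixels are square), "cx", "cy" (the principal point, pixels), "camera_from_world" (4x4, takes a point from world to camera coordinates). Camera axes: x right, y up, looking along -z (the intrinsics and any distortion apply to the point x, -y, -z); pixel columns grow to the right and rows downward; lengths in m; the calibration is good to about 2 mm. A picture is of the moment at which its call begins. There is no depth.
- hand_in(): hands the job in; it is judged then, once.
The state is a dict: "time_s": time; "joint_positions": joint angles; "qvel": joint speeds; "tau": joint torques, N m; "position": TCP position; "tcp_rot": TCP orientation; "force": force on the tool from outside, world axes, zero at the start; "moment": the same for the moment, N m; "opening": opening from 0.0 (shut) to 1.0 (fully open); "grasp_force": force on a finger pad.
Only numpy, scipy, OpenCV 4.12 (cv2) and the standard library are available. Lean on these libraries where they do the work, as an engineer would, in place of code of your own. Each camera call takes 0.05 s, during which the arm holds its last target. There are 200 camera calls.

## Task

Finish this pack of market-stall display boards: lay the thin separator sheet squarely on the board that is already on the tray, then stack the second board squarely on the sheet, setting both down without dropping them. Then open the packing frame for me: pull the latch tab on the coupler sideways against its spring, lift the hold-down bar off its ball and hold its coupler end about 10 cm above where it sat, so that I can slide the pack under it; finish while still holding it up in the gripper. Leave the bowl, the mug and the round wooden token alone.

Things in the scene. Friction and masses are not known exactly. Their poses are not given: they have to be found in the camera images.
- tray: Dark wooden packing tray, a flat plate 190 x 90 x 10 mm (x, y, z), fixed to the table. Origin at the centre of its underside, x along its length.
- board_low: First display board, pale wood, 150 x 52 x 18 mm (x, y, z) with three burnt rings on top, lying centred and lengthwise on the tray, 110 g, loose. Origin at the centre of its underside (10 mm above the table).
- separator: Separator, a stiff light-grey pulpboard sheet 150 x 62 x 5 mm (x, y, z), 40 g, loose. Origin at the centre of its underside. It starts on a fixed wooden rest block 130 x 36 mm and 16 mm high, which is centred under it and parallel to it, so that the long edges overhang 13 mm and can be pinched across the 62 mm width.
- board_top: Second display board, the same as the first (150 x 52 x 18 mm, about 110 g, three burnt rings), lying by itself flat on the table. Origin at the centre of its underside, x along its length. Which of the three places holds tray, sheet and second board changes.
- frame: Packing frame, fixed: plywood base 200 x 380 x 12 mm, a 50 mm steel ball (centre 85 mm above the table) on a stem and, 270 mm away, the bar's hinge between two steel cheeks. Origin on the table straight below the ball; y points from the ball to the hinge (base spans y = -55 to +325 mm), x is sideways to the bar; the latch is on the -x side.
- bar: Wooden hold-down bar with a steel coupler (62 x 64 mm) over the ball at its free (-y) end; carries the latch; 0.4 to 0.7 kg. Origin on its hinge axis (frame x 0, y 270 mm, 105 mm above the table); axes as the frame's when closed. Locked on the ball while the latch is closed; else swings up about x (to 0.8 rad) and falls back by its weight.
- coupler (a point): Centre of the coupler's top face, above the ball: 117 mm above the table when closed; it rises as the bar is lifted. Axes as the bar's.
- latch_tab (a point): Centre of the latch's black upright grip tab, 14 x 36 x 50 mm (x, y, z). Closed: frame x -57, y 0 mm, 152 mm above the table, all of it over 10 mm above the coupler's top: pinch it from above across the 14 mm. Pull it to frame -x and, keeping it pulled, lift by it: the bar comes along, the tab moving and tilting on an arc about the hinge. Axes as the bar's.
- latch (a joint): Travel of the latch: 0 closed (blade under the ball), free of the ball from 12 mm, stop at 20 mm. The spring pulls it shut with 4 N at 0 to 12 N at the stop.
- bowl: Bystander: dark wooden bowl, 110 mm across, 45 mm high. Origin at the centre of its underside.
- mug: Bystander: terracotta mug, 76 mm across, 85 mm high. Origin at the centre of its underside.
- token: Bystander: round wooden disc, 52 mm across, 12 mm thick. Origin at the centre of its underside.

How it is judged:
By the outcome, as a careful person would: the job done as asked, in the order asked, and still so for the second after the job is handed in, while the arm keeps its last pose, push and grip.
It also fails if it takes over 58 s, if anything falls off the work surface, if the arm or the gripper's body presses on something with over 40 N, if the wrist force passes 120 N, or if a joint passes its speed limit or range.

## Working session

There is one attempt and no reset: what is moved stays moved. The work goes in short steps, Python scripts to look and compute and a tool call to move; the robot and the scene stay as the last step left them, time stands still between calls to the robot, and variables do not carry over. Pictures are saved under pics/ and viewed, at most 10 in all, crops included, and the job is handed in when it is done.

Besides the shell and the picture viewer there is one more tool, called after "Call:" by a JSON object that holds its "fn" and its "kwargs". jog_arm: Moves the arm, as the interface text tells. Its arguments: {"type":"object","properties":{"delta_pos":{"type":"array"},"turn":{"type":"array"},"grip":{"type":"array"}},"required":["delta_pos","turn","grip"]}

```bash
mkdir -p pics; ls; python3 - <<'E'
from rig import *
import cv2,pickle
for n in ("top","side"):
    c=capture(n); cv2.imwrite(f"pics/{n}0.png",c["color"]); pickle.dump(c,open(f"{n}0.pkl","wb"))
    print(n,c["fovy"],c["cx"],c["cy"],c["camera_from_world"].round(3).tolist(),[k for k in c])
s=read_state();print(s["time_s"],s["tcp_rot"])
E
```

```text
pics
top 55.67465034162449 286.0754914989921 210.20957392716164 [[0.036, -0.999, -0.005, 0.085], [0.976, 0.034, 0.213, -0.633], [-0.213, -0.012, 0.977, -1.07], [0.0, 0.0, 0.0, 1.0]] ['color', 'fovy', 'cx', 'cy', 'camera_from_world']
side 45.58893536693799 283.9603932911497 212.0253997103942 [[0.998, -0.061, 0.006, -0.606], [0.032, 0.592, 0.805, -0.178], [-0.053, -0.804, 0.593, -1.201], [0.0, 0.0, 0.0, 1.0]] ['color', 'fovy', 'cx', 'cy', 'camera_from_world']
0.1 [[-9.26874940e-01  3.75368874e-01 -1.02666024e-03]
 [ 3.75370121e-01  9.26873587e-01 -1.62048050e-03]
 [ 3.43306322e-04 -1.88736034e-03 -9.99998160e-01]]
```

View pics/top0.png

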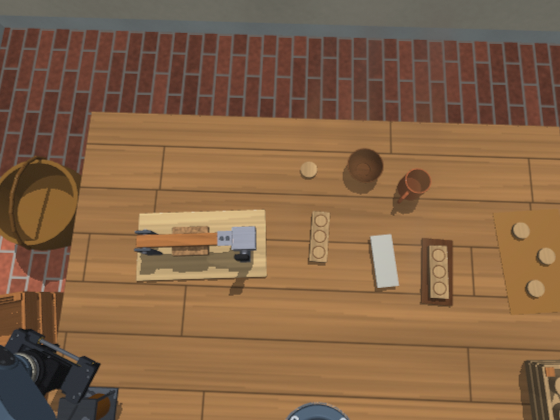

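View pics/side0.png

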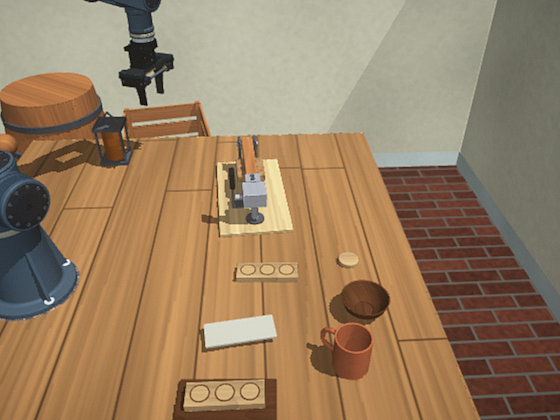

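Top view: the frame is around (200,245), with ball and coupler at (244,238). Second board is at (319,237), sheet at (384,261), tray with first board at (438,272), bystanders at the upper right. I'll enlarge two crops.

```bash
python3 - <<'E'
import cv2
im=cv2.imread("pics/top0.png")
cv2.imwrite("pics/c1.png",cv2.resize(im[200:315,302:462],None,fx=5,fy=5,interpolation=cv2.INTER_CUBIC))
cv2.imwrite("pics/c2.png",cv2.resize(im[200:290,130:275],None,fx=5,fy=5,interpolation=cv2.INTER_CUBIC))
E
```

```text
(no output)
```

View pics/c1.png

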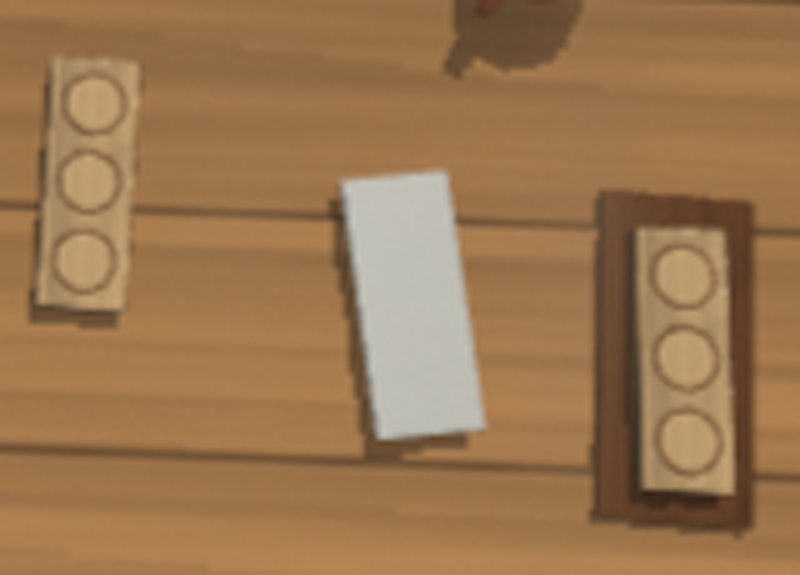

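View pics/c2.png

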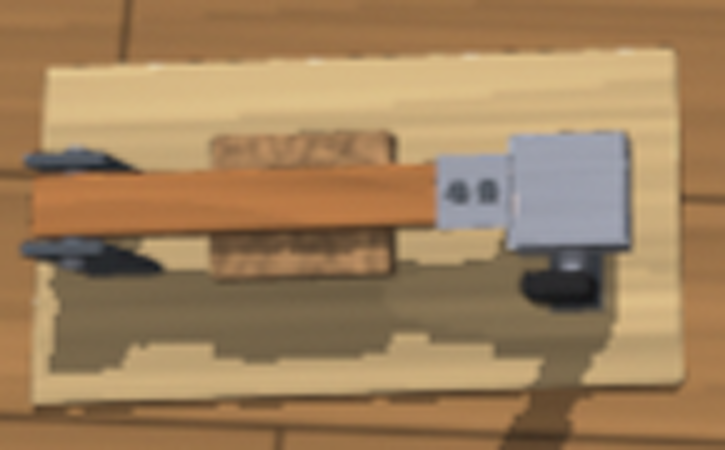

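Crop c1 shows second board's rings at (95,104), (90,181), (84,262). Sheet corners are (342,181), (446,171), (485,429), (378,439). Low board's rings are at (684,277), (687,357), (690,441). Crop c2 shows coupler corners (510,135), (628,133), (628,248), (508,246), tab at about (560,287), base corners (47,68), (677,48), (685,385), (32,404).

```bash
cat >h.py <<'E'
import numpy as np,pickle,cv2
def w(c,p,z):
    p=np.atleast_2d(np.array(p,float)); f=210/np.tan(np.radians(c["fovy"]/2))
    T=np.array(c["camera_from_world"]);R=T[:3,:3];o=-R.T@T[:3,3]
    d=np.c_[(p[:,0]-c["cx"])/f,-(p[:,1]-c["cy"])/f,-np.ones(len(p))]@R
    return o+d*((np.asarray(z)-o[2])/d[:,2])[:,None]
def pix(c,P):
    f=210/np.tan(np.radians(c["fovy"]/2));T=np.array(c["camera_from_world"])
    q=np.atleast_2d(P)@T[:3,:3].T+T[:3,3];return np.c_[c["cx"]+f*q[:,0]/-q[:,2],c["cy"]-f*q[:,1]/-q[:,2]]
def un(p,off,s=5): return (np.array(p)+.5)/s-.5+np.array(off)
E
python3 - <<'E'
from h import *
np.set_printoptions(precision=4,suppress=True)
c=pickle.load(open("top0.pkl","rb"))
def go(n,p,z,off):
    P=w(c,un(p,off),z)[:,:2]
    m=P.mean(0);d=np.diff(np.r_[P,P[:1]],axis=0);L=np.hypot(*d.T)
    print(n,m,"len",L,"ang",np.degrees(np.arctan2(d[:,1],d[:,0])))
o=(302,200)
go("top rings",[(95,104),(90,181),(84,262)],.018,o)
go("top",[(52,57),(140,62),(126,311),(37,304)],.018,o)
go("sheet",[(342,181),(446,171),(485,429),(378,439)],.021,o)
go("low rings",[(684,277),(687,357),(690,441)],.028,o)
go("low",[(634,229),(725,229),(735,495),(640,490)],.028,o)
go("tray",[(600,190),(753,203),(752,528),(594,520)],.010,o)
o=(130,200)
go("coup",[(510,135),(628,133),(628,248),(508,246)],.117,o)
go("base",[(47,68),(677,48),(685,385),(32,404)],.012,o)
go("tab",[(560,284)],.177,o)
# side cam check
s=pickle.load(open("side0.pkl","rb"))
print(pix(s,[[.5,0,.018]]))
E
```

```text
top rings [0.5661 0.0068] len [0.0464 0.048  0.0944] ang [177.3579 176.8431  -2.9039]
top [0.5661 0.0073] len [0.0526 0.1486 0.0519 0.1476] ang [-91.3258 177.5856  87.5522  -2.1278]
sheet [ 0.5012 -0.1815] len [0.0617 0.15   0.0617 0.1497] ang [ -82.4543 -172.6019   97.2796    7.3866]
low rings [ 0.4748 -0.3364] len [0.0459 0.0473 0.0932] ang [179.5454 179.4425  -0.5069]
low [ 0.4741 -0.3343] len [0.0528 0.1511 0.0535 0.1484] ang [-87.9727 179.2895  89.1016  -0.9852]
tray [ 0.4762 -0.336 ] len [0.0902 0.1879 0.09   0.1913] ang [-92.9125 176.8147  89.2278  -3.1075]
coup [0.5391 0.2197] len [0.0641 0.0626 0.0644 0.0604] ang [ -87.0004 -176.9927   91.0736    2.7134]
base [0.5301 0.3539] len [0.3792 0.2005 0.3791 0.1994] ang [ -86.1348 -175.9656   93.6934    4.0699]
tab [0.4828 0.214 ] len [0.] ang [0.]
[[240.2512 272.6309]]
```

Measured sizes agree with those given. Poses as (x, y, yaw): sheet (0.501, -0.1815, 7.4°), low board (0.4745, -0.3355, about -0.8°), second board (0.566, 0.007, -2.5°), ball (0.5393, 0.2195, 3.95°). Moving above the sheet.

Call:
{"fn": "jog_arm", "kwargs": {"delta_pos": [[26.6,-76,2],[26.6,-76,2],[26.6,-76,2],[26.6,-76,2],[26.6,-76,2],[26.6,-76,2],[26.6,-76,2],[26.6,-76,2],[26.6,-76,2],[26.6,-76,2],[26.6,-76,2],[26.6,-76,2]], "turn": [29.4,29.4,29.4,29.4,29.4,29.4,29.4,29.4,29.4,29.4,29.4,29.4], "grip": [0,0,0,0,0,0,0,0,0,0,0,0]}}

```text
time_s: 1.6
position: [0.4817, -0.1282, 0.241]
tcp_rot: [[-0.992, -0.127, -0.0], [-0.127, 0.992, 0.001], [0.0, 0.001, -1.0]]
force: [1.1, 0.5, -0.7]
opening: 1.001
grasp_force: 0.0
```

Call:
{"fn": "jog_arm", "kwargs": {"delta_pos": [[1.9,-5.3,-5],[1.9,-5.3,-10],[1.9,-5.3,-14],[1.9,-5.3,-14],[1.9,-5.3,-14]], "turn": [0,0,0,0,0], "grip": [0,0,0,0,0]}}

```text
time_s: 2.22
position: [0.5013, -0.1795, 0.1021]
tcp_rot: [[-0.992, -0.128, 0.001], [-0.128, 0.992, -0.001], [-0.001, -0.001, -1.0]]
force: [0.1, 0.6, -0.3]
opening: 1.0
grasp_force: 0.0
```

```bash
python3 - <<'E'
from rig import *
import cv2,pickle
s=read_state();print(s["position"],s["tcp_rot"],s["qvel"])
ims=[]
for n in ("wrist","top"):
    c=capture(n); pickle.dump(c,open(f"{n}1.pkl","wb")); ims.append(c["color"])
cv2.imwrite("pics/w1.png",ims[0])
E
```

```text
[ 0.50125144 -0.17946914  0.10211916] [[-9.91731599e-01 -1.28321749e-01  1.40160334e-03]
 [-1.28323026e-01  9.91732049e-01 -8.62324634e-04]
 [-1.27935995e-03 -1.03505257e-03 -9.99998646e-01]] [ 0.21069165 -1.67813739 -0.63540431  0.01862776 -0.29662764 -0.01073845]
```

View pics/w1.png

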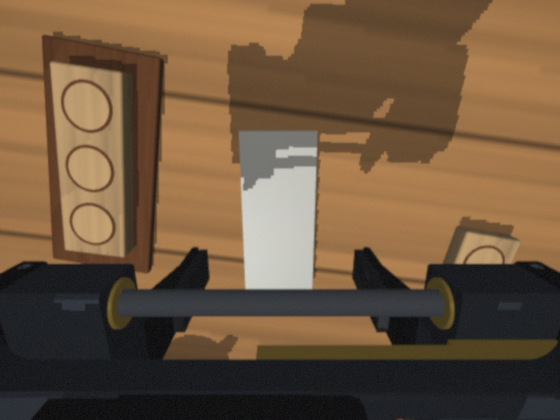

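Wrist view: the sheet, roughly x 240-318, y 130-288, lies centred between the fingers. Low board's rings are at (87,106), (90,169), (93,225), board corners near (50,63), (130,72), (128,256), (66,250).

```bash
python3 - <<'E'
from h import *
np.set_printoptions(precision=4,suppress=True)
c=pickle.load(open("wrist1.pkl","rb"))
def go(n,p,z):
    P=w(c,p,z)[:,:2];m=P.mean(0);d=np.diff(np.r_[P,P[:1]],axis=0)
    print(n,m,np.hypot(*d.T),np.degrees(np.arctan2(d[:,1],d[:,0])))
go("rings",[(87,106),(90,169),(93,225)],.028)
go("low",[(50,63),(130,72),(128,256),(66,250)],.028)
go("tray",[(43,36),(162,59),(150,270),(55,258)],.01)
go("sheetfar",[(240,131),(318,130)],.021)
print(w(c,[(93.,225),(90,169),(87,106)],.028)[1])
E
```

```text
rings [ 0.475  -0.3373] [0.0478 0.0478 0.0956] [ -0.7318  -0.3969 179.4357]
low [ 0.4744 -0.3342] [0.0573 0.1486 0.0534 0.1483] [ 91.3986  -1.8353 -88.7416 179.6694]
tray [ 0.4763 -0.3374] [0.0899 0.1846 0.0889 0.1877] [ 87.2609  -2.9103 -90.7304 177.409 ]
sheetfar [ 0.4265 -0.1914] [0.0617 0.0617] [ 98.0651 -81.9349]
[ 0.475  -0.3374  0.028 ]
```

Call:
{"fn": "jog_arm", "kwargs": {"delta_pos": [[0,-0.2,-4],[0,-0.2,-8],[0,-0.2,-9.7],[0,-0.2,-9.7],[0,-0.2,-9.7],[0,-0.2,-9.7],[0,-0.2,-9.7],[0,-0.2,-9.7]], "turn": [0,0,0,0,0,0,0,0], "grip": [0,0,0,0,0.6,0.6,0.6,0.6]}}

```text
time_s: 3.32
position: [0.5009, -0.1814, 0.0048]
tcp_rot: [[-0.992, -0.128, 0.001], [-0.128, 0.992, -0.001], [-0.001, -0.001, -1.0]]
force: [-0.3, 0.9, 5.5]
opening: 0.702
grasp_force: 30.0
```

Sheet gripped (61 mm, 30 N). Low board from both views: (0.475, -0.337), yaw -0.6°. Carrying the sheet over.

Call:
{"fn": "jog_arm", "kwargs": {"delta_pos": [[0,0,2],[0,0,5],[-0.8,-5,6.5],[-1.7,-10,6.5],[-2.6,-15.5,6.5],[-2.6,-15.5,5.5],[-2.6,-15.5,4],[-2.6,-15.5,4],[-2.6,-15.5,4]], "turn": [0,0,-3,-6,-8,-8,-8,-8,-8], "grip": [0.6,0.6,0.6,0.6,0.6,0.6,0.6,0.6,0.6]}}

```text
time_s: 4.45
position: [0.4745, -0.3346, 0.0437]
tcp_rot: [[-1.0, 0.01, -0.001], [0.01, 1.0, 0.001], [0.001, 0.001, -1.0]]
force: [-0.1, -0.2, -0.4]
opening: 0.702
grasp_force: 30.0
```

```bash
python3 - <<'E'
from rig import *
import numpy as np
s=read_state();print(s["position"],np.degrees(np.arctan2(s["tcp_rot"][1][1],s["tcp_rot"][0][1])),s["force"],s["opening"])
E
```

```text
[ 0.47454977 -0.33464959  0.04372191] 89.45484929454226 [-0.13355652 -0.16100639 -0.36908125] 0.7017186721089191
```

Call:
{"fn": "jog_arm", "kwargs": {"delta_pos": [[0,0,-1.2],[0,0,-2.2],[0,0,-2.5],[0,0,-2.5],[0,0,-2.5]], "turn": [0,0,0,0,0], "grip": [0.6,0.6,0.6,0.6,0.6]}}

```text
time_s: 5.08
position: [0.4746, -0.3364, 0.0193]
tcp_rot: [[-1.0, 0.011, 0.0], [0.011, 1.0, -0.0], [-0.0, -0.0, -1.0]]
force: [-0.3, -0.4, 0.1]
opening: 0.703
grasp_force: 30.0
```

Call:
{"fn": "jog_arm", "kwargs": {"delta_pos": [[0,-0.05,-0.1],[0,-0.05,-0.2],[0,-0.05,-0.27],[0,-0.05,-0.27]], "turn": [0,0,0,0], "grip": [0.6,0.6,0.6,0.6]}}

```text
time_s: 5.58
position: [0.4746, -0.3368, 0.0169]
tcp_rot: [[-1.0, 0.011, 0.0], [0.011, 1.0, -0.0], [-0.0, -0.0, -1.0]]
force: [-0.9, 0.8, 4.1]
opening: 0.702
grasp_force: 30.0
```

Contact at 4 N; releasing, rising, then going to above the second board.

Call:
{"fn": "jog_arm", "kwargs": {"delta_pos": [[0,0,0],[0,0,0],[0,0,0],[0,0,3],[0,0,8],[1.5,6,10],[3,12,10],[4.5,18,10],[6,24,10],[7.5,29,10],[9.1,34.4,9],[9.1,34.4,9]], "turn": [0,0,0,0,0,0,-1,-2,-2,-2,-2,-2], "grip": [0,0,0,0,0,0,0,0,0,0,0,0]}}

```text
time_s: 7.08
position: [0.5654, 0.0112, 0.1057]
tcp_rot: [[-0.999, 0.04, -0.001], [0.04, 0.999, 0.001], [0.001, 0.001, -1.0]]
force: [-0.4, -0.7, -0.5]
opening: 1.0
grasp_force: 0.0
```

```bash
python3 - <<'E'
from rig import *
import cv2,pickle,numpy as np
s=read_state();print(s["position"],np.degrees(np.arctan2(s["tcp_rot"][1][1],s["tcp_rot"][0][1])))
c=capture("top"); d=capture("wrist");pickle.dump((c,d),open("2.pkl","wb"))
a=cv2.resize(c["color"][215:315,400:470],None,fx=5,fy=5,interpolation=cv2.INTER_CUBIC)
b=d["color"][:420,130:430]; o=np.zeros((500,660,3),np.uint8);o[:,:350]=a;o[:420,360:]=b
cv2.imwrite("pics/m2.png",o)
E
```

```text
[0.56536065 0.01124653 0.1056758 ] 87.69619566697327
```

View pics/m2.png

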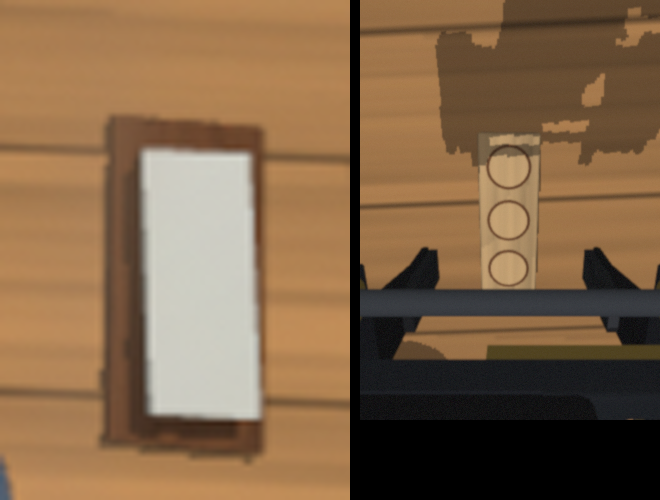

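Sheet lies on the low board; crop corners (141,148), (252,152), (262,419), (149,416). In the wrist view the second board's rings are at (278,167), (278,220), (278,268).

```bash
python3 - <<'E'
from h import *
np.set_printoptions(precision=4,suppress=True)
c,d=pickle.load(open("2.pkl","rb"))
def go(n,c,p,z):
    P=w(c,p,z)[:,:2];m=P.mean(0);d=np.diff(np.r_[P,P[:1]],axis=0)
    print(n,m,P[1],np.hypot(*d.T),np.degrees(np.arctan2(d[:,1],d[:,0])))
go("sheet",c,un([(141,148),(252,152),(262,419),(149,416)],(400,215)),.033)
go("top rings",d,[(278.5,167),(278.5,220),(278.5,268)],.018)
E
```

```text
sheet [ 0.4751 -0.3368] [ 0.5507 -0.3697] [0.064  0.151  0.0634 0.1517] [-90.0561 179.1773  90.5702  -0.578 ]
top rings [0.5663 0.0063] [0.5662 0.0063] [0.047  0.0473 0.0944] [ -2.5333  -2.5333 177.4667]
```

Call:
{"fn": "jog_arm", "kwargs": {"delta_pos": [[0,-0.2,-3],[0,-0.2,-6],[0,-0.2,-6],[0,-0.2,-6]], "turn": [0,0,0,0], "grip": [0,0,0,0]}}

```text
time_s: 7.68
position: [0.566, 0.0041, 0.0472]
tcp_rot: [[-0.999, 0.048, 0.001], [0.048, 0.999, -0.0], [-0.001, -0.0, -1.0]]
force: [-0.2, -0.1, -0.1]
opening: 1.001
grasp_force: 0.0
```

Sheet at (0.4751, -0.3368), yaw -0.6°, as intended. Grasping the second board.

Call:
{"fn": "jog_arm", "kwargs": {"delta_pos": [[0,0.2,-2],[0,0.2,-4.1],[0,0.2,-4.1],[0,0.2,-4.1],[0,0.2,-4.1],[0,0.2,-4.1],[0,0.2,-4.1],[0,0.2,-4.1]], "turn": [0,0,0,0,0,0,0,0], "grip": [0,0,0,0,0.7,0.7,0.7,0.7]}}

```text
time_s: 8.68
position: [0.5655, 0.0073, 0.0055]
tcp_rot: [[-0.999, 0.046, 0.0], [0.046, 0.999, -0.0], [-0.0, -0.0, -1.0]]
force: [0.3, -0.1, 1.0]
opening: 0.631
grasp_force: 0.0
```

Call:
{"fn": "jog_arm", "kwargs": {"delta_pos": [[0,0,0],[0,0,0],[0,0,0]], "turn": [0,0,0], "grip": [0.7,0.7,0.7]}}

```text
time_s: 9.05
position: [0.5655, 0.0073, 0.0055]
tcp_rot: [[-0.999, 0.046, -0.0], [0.046, 0.999, 0.0], [0.0, 0.0, -1.0]]
force: [0.7, 0.8, 0.2]
opening: 0.596
grasp_force: 30.0
```

Call:
{"fn": "jog_arm", "kwargs": {"delta_pos": [[0,0,3],[0,0,7],[-1.5,-6,9],[-3,-12,9],[-4.6,-18,9],[-6.2,-24,9],[-7.7,-30,9],[-9.1,-34.4,8],[-9.1,-34.4,6],[-9.1,-34.4,4.5],[-9.1,-34.4,4.5],[-9.1,-34.4,4.5]], "turn": [0,0,0,0,1,2,2,2,2,2,2,2], "grip": [0.7,0.7,0.7,0.7,0.7,0.7,0.7,0.7,0.7,0.7,0.7,0.7]}}

```text
time_s: 10.55
position: [0.475, -0.336, 0.0506]
tcp_rot: [[-1.0, 0.01, 0.0], [0.01, 1.0, -0.0], [-0.0, -0.0, -1.0]]
force: [0.9, 0.2, -0.8]
opening: 0.595
grasp_force: 30.0
```

Call:
{"fn": "jog_arm", "kwargs": {"delta_pos": [[0,0,-0.5],[0,0,-0.9],[0,0,-0.9],[0,0,-0.9]], "turn": [0,0,0,0], "grip": [0.7,0.7,0.7,0.7]}}

```text
time_s: 11.05
position: [0.4746, -0.3367, 0.0415]
tcp_rot: [[-1.0, 0.011, 0.0], [0.011, 1.0, -0.0], [-0.0, -0.0, -1.0]]
force: [0.3, 0.6, -1.0]
opening: 0.595
grasp_force: 30.0
```

Aligned and about 3 mm above the sheet.

Call:
{"fn": "jog_arm", "kwargs": {"delta_pos": [[0,0,-0.1],[0,0,-0.2],[0,0,-0.27],[0,0,-0.27],[0,0,-0.27]], "turn": [0,0,0,0,0], "grip": [0.7,0.7,0.7,0.7,0.7]}}

```text
time_s: 11.68
position: [0.4745, -0.3367, 0.0387]
tcp_rot: [[-1.0, 0.011, 0.0], [0.011, 1.0, -0.0], [-0.0, -0.0, -1.0]]
force: [0.4, -0.4, -1.1]
opening: 0.593
grasp_force: 30.0
```

Call:
{"fn": "jog_arm", "kwargs": {"delta_pos": [[0,0,-0.05],[0,0,-0.08],[0,0,-0.08]], "turn": [0,0,0], "grip": [0.7,0.7,0.7]}}

```text
time_s: 12.05
position: [0.4745, -0.3368, 0.0384]
tcp_rot: [[-1.0, 0.011, 0.0], [0.011, 1.0, -0.0], [-0.0, -0.0, -1.0]]
force: [-1.7, 1.7, 5.2]
opening: 0.595
grasp_force: 30.0
```

Contact at 5 N; releasing and rising.

Call:
{"fn": "jog_arm", "kwargs": {"delta_pos": [[0,0,0],[0,0,0],[0,0,0],[0,0,3],[0,0,8],[0,0,14],[0,6,20],[0,12,21],[0,18,21],[0,24,21],[0,30,21],[0.2,36,21]], "turn": [0,0,0,0,0,-10,-20,-30,-40,-50,-60,-70], "grip": [0,0,0,0,0,0,0,0,0,0,0,0]}}

```text
time_s: 13.55
position: [0.4761, 0.001, 0.248]
tcp_rot: [[-0.355, 0.935, 0.0], [0.935, 0.355, 0.0], [-0.0, 0.0, -1.0]]
force: [0.5, 0.0, 0.3]
opening: 1.0
grasp_force: 0.0
```

Call:
{"fn": "jog_arm", "kwargs": {"delta_pos": [[0.2,6,0],[0.4,12,0],[0.6,18,0],[0.6,19,0],[0.6,19,0]], "turn": [-9,-15.4,-15.4,-15.4,-15.4], "grip": [0,0,0,0,0]}}

```text
time_s: 14.18
position: [0.4821, 0.1893, 0.2476]
tcp_rot: [[-0.101, 0.995, -0.001], [0.995, 0.101, -0.001], [-0.001, -0.001, -1.0]]
force: [-0.3, 0.6, -1.5]
opening: 0.999
grasp_force: 0.0
```

```bash
python3 - <<'E'
from rig import *
import cv2,pickle,numpy as np
s=read_state();print(s["position"],np.degrees(np.arctan2(s["tcp_rot"][1][1],s["tcp_rot"][0][1])),s["force"])
c=capture("top"); d=capture("wrist");pickle.dump((c,d),open("3.pkl","wb"))
a=cv2.resize(c["color"][225:310,410:465],None,fx=5,fy=5,interpolation=cv2.INTER_CUBIC)
b=d["color"][:,30:530]; o=np.zeros((425,785,3),np.uint8);o[:,:275]=a;o[:420,285:]=b
cv2.imwrite("pics/m3.png",o)
E
```

```text
[0.48212884 0.18934272 0.24761341] 5.795410804348062 [-0.26985149  0.56096209 -1.54816656]
```

View pics/m3.png

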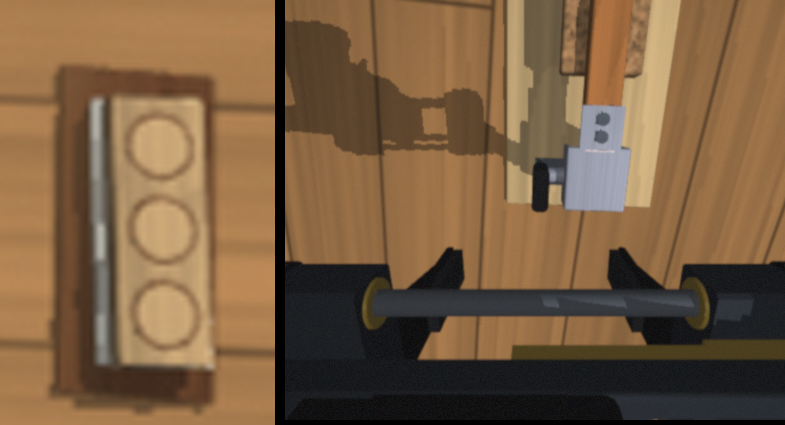

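Left: second board sits evenly on the sheet, rings at (160,146), (163,231), (166,315) in the crop. Right: latch tab near wrist pixel (285,185), coupler corners (281..345, 148..211).

```bash
python3 - <<'E'
from h import *
np.set_printoptions(precision=4,suppress=True)
c,d=pickle.load(open("3.pkl","rb"))
P=w(c,un([(160,146),(163,231),(166,315)],(410,225)),.051)[:,:2];e=P[2]-P[0];print("rings",P.mean(0),np.degrees(np.arctan2(*-e[::-1])))
print("sheet left",w(c,un([(92,99),(99,365)],(410,225)),.033)[:,:2])
print("tab",w(d,[(285,166),(285,185)],.177))
P=w(d,[(312,149),(374,148),(369,211),(310,208)],.117);print("coup",P.mean(0),P)
print("expect tab top",pix(d,[[.4825,.2153,.177],[.4825+.0012,.2153-.018,.177],[.4825-.0012,.2153+.018,.177]]))
E
```

```text
rings [ 0.4749 -0.3369] -0.6676713321809431
sheet left [[ 0.5502 -0.3063]
 [ 0.3996 -0.3042]]
tab [[0.4804 0.236  0.177 ]
 [0.482  0.2209 0.177 ]]
coup [0.5395 0.2194 0.117 ] [[0.5065 0.2466 0.117 ]
 [0.5661 0.2535 0.117 ]
 [0.5731 0.1902 0.117 ]
 [0.5122 0.1874 0.117 ]]
expect tab top [[284.9065 191.9038]
 [284.0944 213.3193]
 [285.7556 169.5112]]
```

Pack is square: board (0.4749, -0.3369), yaw -0.7°. Tab confirmed at (0.4825, 0.2153). Moving over it.

Call:
{"fn": "jog_arm", "kwargs": {"delta_pos": [[0,1.5,0],[0,2.5,-2],[0,2.5,-4],[0,2.5,-4],[0,2.5,-4],[0,2.5,-4]], "turn": [0,0,0,0,0,0], "grip": [0,0,0,0,0,0]}}

```text
time_s: 15.02
position: [0.4833, 0.2141, 0.2088]
tcp_rot: [[-0.098, 0.995, 0.002], [0.995, 0.098, 0.0], [0.0, 0.002, -1.0]]
force: [-0.1, -0.2, 0.1]
opening: 0.999
grasp_force: 0.0
```

Call:
{"fn": "jog_arm", "kwargs": {"delta_pos": [[-0.1,0.1,-2],[-0.1,0.1,-4],[-0.1,0.1,-6],[-0.1,0.1,-7.5],[-0.1,0.1,-7.5],[-0.1,0.1,-7.5]], "turn": [-1.7,-1.7,-1.7,-1.7,-1.7,-1.7], "grip": [0,0,0,0,0,0]}}

```text
time_s: 15.78
position: [0.4821, 0.2153, 0.1335]
tcp_rot: [[-0.069, 0.998, 0.001], [0.998, 0.069, 0.0], [0.0, 0.001, -1.0]]
force: [-0.1, 0.6, 1.2]
opening: 1.0
grasp_force: 0.0
```

Call:
{"fn": "jog_arm", "kwargs": {"delta_pos": [[0,0,0],[0,0,0],[0,0,0],[0,0,0],[0,0,0],[0,0,0]], "turn": [0,0,0,0,0,0], "grip": [1,1,1,1,1,1]}}

```text
time_s: 16.52
position: [0.4815, 0.2151, 0.1329]
tcp_rot: [[-0.069, 0.998, -0.0], [0.998, 0.069, -0.0], [0.0, -0.0, -1.0]]
force: [-0.6, 0.9, -0.1]
opening: 0.405
grasp_force: 0.0
```

Call:
{"fn": "jog_arm", "kwargs": {"delta_pos": [[0,0,0],[0,0,0],[0,0,0],[0,0,0],[0,0,0],[0,0,0]], "turn": [0,0,0,0,0,0], "grip": [1,1,1,1,1,1]}}

```text
time_s: 17.27
position: [0.4821, 0.2152, 0.133]
tcp_rot: [[-0.069, 0.998, 0.001], [0.998, 0.069, 0.0], [0.0, 0.001, -1.0]]
force: [3.8, 1.1, -3.0]
opening: 0.161
grasp_force: 30.0
```

Tab pinched (14 mm). Pulling 17 mm along frame -x.

Call:
{"fn": "jog_arm", "kwargs": {"delta_pos": [[-0.4,-0.03,0],[-0.8,-0.06,0],[-1.2,-0.09,0],[-1.7,-0.12,0],[-1.7,-0.12,0],[-1.7,-0.12,0]], "turn": [0,0,0,0,0,0], "grip": [1,1,1,1,1,1]}}

```text
time_s: 18.02
position: [0.468, 0.2144, 0.1336]
tcp_rot: [[-0.07, 0.998, 0.007], [0.998, 0.07, 0.001], [0.0, 0.007, -1.0]]
force: [10.2, 2.2, -4.9]
opening: 0.161
grasp_force: 30.0
```

Latch out about 15 mm (force 10 N). Adding a little pull and lifting along the arc.

Call:
{"fn": "jog_arm", "kwargs": {"delta_pos": [[-0.15,0,0],[-0.15,0,0],[-0.15,0.08,0.47],[-0.16,0.18,0.94],[-0.17,0.28,1.4],[-0.18,0.39,1.87],[-0.18,0.39,1.87],[-0.18,0.39,1.87]], "turn": [0,0,0,0,0,0,0,0], "grip": [1,1,1,1,1,1,1,1]}}

```text
time_s: 19.02
position: [0.4664, 0.2182, 0.1523]
tcp_rot: [[-0.07, 0.998, 0.008], [0.998, 0.07, 0.001], [0.0, 0.008, -1.0]]
force: [11.4, 1.8, -5.4]
opening: 0.157
grasp_force: 30.0
```

Call:
{"fn": "jog_arm", "kwargs": {"delta_pos": [[-0.02,0.25,0.92],[-0.03,0.53,1.84],[-0.05,0.84,2.75],[-0.08,1.18,3.64],[-0.1,1.55,4.5],[-0.13,1.94,5.39],[-0.16,2.38,6.25],[-0.19,2.84,7.08],[-0.21,3.08,7.5],[-0.23,3.33,7.9],[-0.23,3.33,7.9],[-0.23,3.33,7.9]], "turn": [0,0,0,0,0,0,0,0,0,0,0,0], "grip": [1,1,1,1,1,1,1,1,1,1,1,1]}}

```text
time_s: 20.52
position: [0.4634, 0.2508, 0.231]
tcp_rot: [[-0.07, 0.998, 0.007], [0.998, 0.07, -0.001], [-0.001, 0.006, -1.0]]
force: [11.2, 0.4, -5.3]
opening: 0.159
grasp_force: 30.0
```

```bash
python3 - <<'E'
from rig import *
import cv2,pickle,numpy as np
c=capture("side");pickle.dump(c,open("4.pkl","wb"))
s=read_state();print(s["position"],s["force"],s["opening"],s["grasp_force"])
cv2.imwrite("pics/s4.png",cv2.resize(c["color"][60:280,130:330],None,fx=2.7,fy=2.7,interpolation=cv2.INTER_CUBIC))
E
```

```text
[0.46344904 0.25078839 0.23094872] [11.77787919  1.39620276 -5.81735958] 0.15779507317169975 29.99909296107944
```

View pics/s4.png

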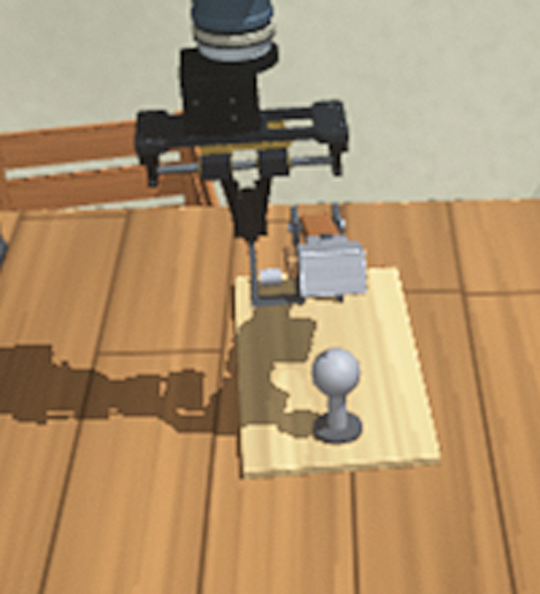

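The coupler, around (332,268) in the crop, is well clear of the ball at (336,372), held by the tab; tab rise 98 mm corresponds to about 100 mm at the coupler. Settling, then handing in.

Call:
{"fn": "jog_arm", "kwargs": {"delta_pos": [[0,0,0],[0,0,0],[0,0,0],[0,0,0]], "turn": [0,0,0,0], "grip": [1,1,1,1]}}

```text
time_s: 21.08
position: [0.4635, 0.2508, 0.2309]
tcp_rot: [[-0.07, 0.998, 0.006], [0.998, 0.07, -0.001], [-0.001, 0.006, -1.0]]
force: [11.8, 0.7, -5.3]
opening: 0.161
grasp_force: 30.0
```

```bash
python3 -c "
from rig import *
s=read_state();print(s['position'],s['grasp_force']);print(hand_in())"
```

```text
[0.46345669 0.25076829 0.23094102] 29.999137962295208
the job is handed in; nothing more can be done
None
```

I stacked the sheet and second board squarely on the first board, pulled the latch, and handed in at about 21 s with the coupler end held in the gripper about 10 cm above its seat (worked out from the tab's 98 mm rise).

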